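# Start the balance's daily adjustment

### The job

Start the daily adjustment of the empty precision balance on the bench: with a fingertip push the blue lip of the draught shield's sliding glass top towards the keys until the top is fully shut, then tap the wide blue zero key, then tap the green calibrate key, pressing each key properly down and letting it come up again. Touch everything lightly and grip nothing: the levelled balance must be neither lifted nor shoved out of its place. Do not press the red power key or the white print key, do not touch the weighing pan, and leave the weighing boat, forceps, timer and notebook where they are.

Things in the scene. Friction and masses are not known exactly. Their poses are not given: they have to be found in the camera images.
- balance: White and grey precision balance, 280 deep (its x), 200 wide (its y), 154 high without the lip, 4.5 kg, loose on four rubber feet. Origin: centre of its underside; x points to its back, z up; its front (keys) faces the robot within about 18 degrees. In front, x -140 to -20, is a panel sloping 10 degrees, 36 to 56 high, with display and one row of four keys; behind it stands the glass shield.
- lid (a joint): Sliding glass top of the draught shield (shield: balance x -20 to 139, y -92 to 92, rim at z 154 mm): 0 m = fully shut, against its stop; grows as it is slid back (balance +x), at most 0.10. Starts 0.05 to 0.08 open. About 1 N of friction; stays where it is left.
- lid_lip (a point): Middle of the top edge of the upright back face of the blue lip on the glass top; moves with the top, axes like the balance's. Lip 90 mm wide (y); this face looks to balance +x and stands 18 mm above the glass, which reaches 110 mm further back. The lip's front is a 40 mm slope. Pushing the back face towards balance -x shuts the top; shut, this point is at balance x 24, z 170 mm.
- zero_key_top (a point): Centre of the upper face of the wide blue zero key, 42 mm wide (y), 20 mm deep, second from the left; white mark: a bar between two arrows. In the balance's frame x -106, y 24, z 49 mm, 76 mm in front of the glass shield. Tilted 10 degrees towards the user: z out of the panel.
- cal_key_top (a point): Centre of the upper face of the green calibrate key, 26 mm wide (y), 20 mm deep, third from the left, 17 mm clear of the zero key; white mark: a little weight. In the balance's frame x -106, y -27, z 49 mm. Tilted like the zero key.
- zero_key (a joint): Travel of the zero key: 0 m = up, 0.004 = fully down, into the panel. Spring: about 1.5 N to start it, 5 N fully down; it counts as pressed from 0.0025 and springs up by itself.
- cal_key (a joint): Travel of the calibrate key, same spring and values as the zero key.
- power_key (a joint): Travel of the red power key, leftmost (+y) in the row, 14 mm clear of the zero key (0 m = up): not to be pressed.
- print_key (a joint): Travel of the white print key, rightmost (-y) in the row, 19 mm clear of the calibrate key (0 m = up): not to be pressed.
- pan: Stainless round weighing pan, 124 mm across, inside the draught shield at balance x 59, y 0, z 66 to 70: not to be touched.
- weigh_boat: Small white weighing boat with seeds, 62 x 62 x 14 mm, on the bench to the left of the balance; origin centre of its underside. Bystander.
- forceps: Fine steel forceps, 128 mm long, 10 mm high, on the bench to the right of the balance; origin centre of the underside. Bystander.
- timer: White timer, 62 x 66 x 17 mm, with blue keys of its own, on the bench to the right of the balance; origin centre of its underside. Bystander: not part of the job.
- lab_book: Black notebook, 210 x 153 x 16 mm, lying to the left of the balance; origin centre of its underside. Bystander.

How it is judged:
By the outcome, as a careful person would: the job done as asked, in the order asked, and still so for the second after the job is handed in, with the robot touching nothing.
It also fails if it takes over 48 s, if anything falls off the work surface, if the arm or the gripper's body presses on something with over 40 N, if the wrist force passes 120 N, or if a joint passes its speed limit or range.

### The arm

A 6-joint arm with a two-finger parallel gripper is mounted at the origin on a cart in front of the work surface, level with it; the furniture and walls round the work are solid. World frame = base frame: x ahead of the robot, y to its left, z up, the work surface at z = 0. Lengths are in mm, angles in rad, forces in N, time in s.
With the tool pointing down it reaches from about 325 to 900 mm from the base axis. Payload 3.5 kg.
Tool frame: the origin (TCP) lies midway between the tips of the shut fingers; the grasp point (between the pads) lies arm.tcp_to_grasp behind it (arm.tcp_to_grasp is the distance from the TCP to the grasp point, in mm); z points along the fingers, y is the line along which they close (so a half turn about z gives the same grasp; the last joint's range is limited). The gripper opens to 85 mm and grips with 20 to 120 N. Pads are 22 mm wide; open, the fingers measure 114 mm over their backs; the gripper's body (76 mm by 85 mm) begins 54 mm behind the grasp point. The pads swing forward as they close: fully open they stand 13 mm farther back than shut.
Start: joints at [1.217, 0.276, -0.026, 1.268, 0, 1.467], TCP at [155.118, 605.442, 231.313] pointing down, gripper open.
Joint ranges: [-3.12, 3.12], [-0.85, 1.88], [-1.08, 1.24], [-1.95, 2.15], [-1.57, 1.53], [-3.14, 3.14]. Speed limits (rad/s): [2.57, 2.57, 3.14, 3.14, 3.14, 3.14].

### API

Orientations are given as a rotation vector (axis times angle).
In Python, from station import arm gives the robot as it stands. Calls block until the motion is done:
- arm.move_pose(position, orientation): joint-space move of the TCP to a pose.
- arm.servo_line(position, rot=None, feed=150, force_limit=None): straight line of the TCP; rot=None keeps the orientation; feed is the mean speed in mm/s. With force_limit (N) it stops when the force on the tool has changed by that much, and returns True; else False.
- arm.move_j(angles): joint-space move.
- arm.grip(opening, f_grip=None): finger opening in mm; f_grip is the grip in N (None keeps the last); returns when the fingers have stopped.
- arm.hold(seconds).
- arm.solve_ik(position, orientation): joint angles nearest the present ones, or None.
- arm.observe(): the state.
- arm.camera(name): name is "side" or "top"; returns a dict with "frame" (384x512x3 uint8, red, green, blue), "range_z" (384x512 float32, mm along the optical axis (not along the pixel's ray), 0 where there is no reading), "fx", "fy", "cx", "cy" (pixels), "R" (3x3) and "t" (3): a world point X has camera coordinates R X + t. Camera axes: x right, y down, z forward; pixel columns grow to the right and rows downward; lengths in mm; the calibration is good to about 2 mm. A picture is of the moment at which its call begins.
A pose or a line that the arm cannot do raises arm.IKError and nothing moves.
- arm.job_done(): hands the job in; it is judged then, once.
The state is a dict: "time": time; "joints": joint angles; "joint_vel": joint speeds; "tau": joint torques, N m; "tcp_pos": TCP position; "orientation": TCP orientation; "wrist_force": force on the tool from outside, world axes, zero at the start; "ft_torque": the same for the moment, N m; "opening": finger opening in mm; "grip_force": force on a finger pad.
Only numpy, scipy, OpenCV 4.12 (cv2) and the standard library are available. Lean on these libraries where they do the work, as an engineer would, in place of code of your own. Each camera call takes 0.05 s, during which the arm holds its last target. There are 200 camera calls.

## Working session

There is one attempt and no reset: what is moved stays moved. The work goes in short steps, each a Python script; the robot and the scene stay as the last script left them, time stands still between calls to the robot, and variables do not carry over. Pictures are saved under pics/ and viewed, at most 10 in all, crops included, and the job is handed in when it is done.

```bash
mkdir -p pics; ls
python3 - <<'E'
from station import arm
import cv2,numpy as np,pickle
d={n:arm.camera(n) for n in("side","top")}
pickle.dump(d,open("cam0.pkl","wb"))
cv2.imwrite("pics/a.png",np.vstack([d[n]["frame"] for n in d])[:,:,::-1][:, :])
for n in d:
  cv2.imwrite(f"pics/{n}0.png",d[n]["frame"][:,:,::-1]); c=d[n]
  print(n,c["fx"],c["cx"],c["cy"],c["R"].round(3).tolist(),c["t"], -c["R"].T@c["t"])
print(arm.tcp_to_grasp,arm.observe())
E
```

```text
pics
side 480.8340703684652 264.41870400827116 198.3164191006332 [[0.842, -0.539, -0.024], [-0.229, -0.317, -0.92], [0.488, 0.78, -0.391]] [-428.0398572   284.68042208  958.29732601] [ -42.47683553 -888.22440884  625.97759152]
top 356.17951184046933 256.2006777901925 186.50897351778212 [[0.029, -0.999, 0.016], [-0.995, -0.03, -0.1], [0.1, -0.013, -0.995]] [  38.92005517  586.11006638 1063.67036886] [ 475.0360483    69.96027719 1116.19028244]
18.700000000000003 {'time': 0.1, 'joints': array([ 1.21658311e+00,  2.77035219e-01, -2.77363715e-02,  1.26795514e+00,
       -1.75831582e-05,  1.46740883e+00]), 'joint_vel': array([-5.85218677e-04,  6.76442570e-04,  3.60479912e-03,  3.59315033e-05,
        4.36297049e-04, -3.76600411e-04]), 'tau': array([-5.59829004e-04, -4.46710467e+01,  2.96128160e+01,  8.46920419e-03,
       -1.35441951e-04,  2.46599370e-06]), 'tcp_pos': array([154.89600649, 604.79562517, 230.28843681]), 'orientation': array([-3.92911281e-01, -3.11650015e+00,  2.95911188e-03]), 'wrist_force': array([-0.16129317,  0.54667779, -1.00825505]), 'ft_torque': array([ 0.02094832,  0.00919161, -0.03242764]), 'grip_force': 0.0, 'opening': 85.7594964990721}
```

View pics/top0.png

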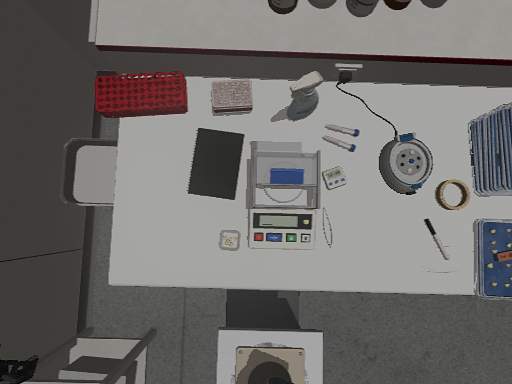

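View pics/side0.png

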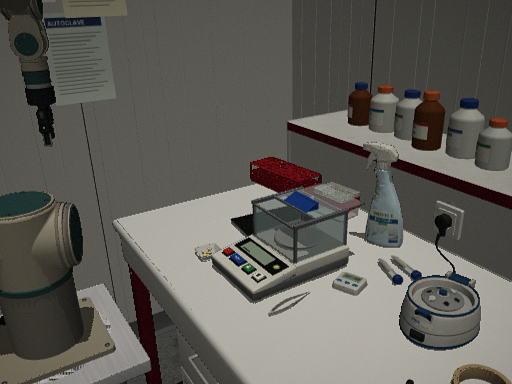

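The top view shows the balance with its lip at (287,177) and the keys red (258,237), blue (274,237), green (291,238) and white (306,239). In the side view the lip is at (300,201), zero at (237,258) and green at (249,268).

```bash
cat > vis.py <<'E'
import cv2,numpy as np
def ray(c,u,v,z):
    d=c["R"].T@np.array([(u-c["cx"])/c["fx"],(v-c["cy"])/c["fy"],1]); o=-c["R"].T@c["t"]
    return o+d*(z-o[2])/d[2]
def pix(c,X):
    p=c["R"]@X+c["t"]; return np.array([c["fx"]*p[0]/p[2]+c["cx"],c["fy"]*p[1]/p[2]+c["cy"]])
def blobs(c,lo,hi,roi,amin=8):
    h=cv2.cvtColor(c["frame"],cv2.COLOR_RGB2HSV); m=cv2.inRange(h,lo,hi)
    k=np.zeros_like(m); x0,y0,x1,y1=roi; k[y0:y1,x0:x1]=m[y0:y1,x0:x1]
    n,l,s,ce=cv2.connectedComponentsWithStats(k)
    return [(ce[i],s[i],l==i) for i in range(1,n) if s[i][4]>=amin]
COL={"blue":((105,120,50),(125,255,255)),"green":((50,100,40),(90,255,255)),"red":((170,120,60),(180,255,255))}
ROI={"top":(245,135,325,255),"side":(205,180,360,300)}
E
python3 - <<'E'
import pickle; from vis import *
d=pickle.load(open("cam0.pkl","rb"))
for n in d:
  c=d[n]
  for k in COL:
    for ce,s,_ in blobs(c,*COL[k],ROI[n]):
      print(n,k,ce.round(2),s, ray(c,*ce,49).round(1),"z165",ray(c,*ce,165).round(1))
c=d["top"]
# points from depth
v,u=np.mgrid[130:260,235:335]; Z=c["range_z"][130:260,235:335]
P=np.stack([(u-c["cx"])/c["fx"]*Z,(v-c["cy"])/c["fy"]*Z,Z],-1); W=(P-c["t"])@c["R"]
m=(Z>0)&(W[...,2]>25)
cnt=W[m][:,:2].astype(np.float32); print(cv2.minAreaRect(cnt))
for z0,z1 in((30,62),(140,160),(160,180)):
  q=m&(W[...,2]>z0)&(W[...,2]<z1); print(z0,q.sum(), cv2.minAreaRect(W[q][:,:2].astype(np.float32)))
for n,b in(("top",(240,130,330,260)),("side",(205,180,365,305))):
  f=d[n]["frame"][b[1]:b[3],b[0]:b[2],::-1]; s=4 if n=="top" else 4
  cv2.imwrite(f"pics/c{n}.png",cv2.resize(f,None,fx=s,fy=s,interpolation=cv2.INTER_CUBIC))
E
```

```text
side blue [301.21 201.57] [284 191  34  22 399] [755.5 178.3  49. ] z165 [595.1 -36.1 165. ]
side blue [237.52 258.59] [230 253  15  12  82] [429.4  -6.9  49. ] z165 [ 334.5 -184.1  165. ]
side blue [354.75 284.88] [353 284   5   3   8] [ 580.4 -248.3   49. ] z165 [ 455.2 -377.   165. ]
side green [248.56 267.92] [243 264  12   9  52] [429.2 -58.4  49. ] z165 [ 334.4 -225.3  165. ]
side red [299.22 181.91] [294 180  10   7  23] [848.4 314.1  49. ] z165 [669.3  72.4 165. ]
side red [285.   182.75] [282 182   6   3   8] [805.8 335.7  49. ] z165 [635.3  89.6 165. ]
side red [312.5  184.75] [305 182  16   6  24] [868.  267.8  49. ] z165 [685.   35.4 165. ]
side red [291.78 186.22] [291 185   3   4   9] [805.8 297.   49. ] z165 [635.2  58.7 165. ]
side red [357.4 198. ] [355 196   5   5  10] [910.  100.5  49. ] z165 [718.5 -98.2 165. ]
top blue [286.5  175.97] [270 169  33  15 478] [617.5 -34.2  49. ] z165 [602.  -22.9 165. ]
top blue [273.54 237.09] [267 234  14   7  74] [433.2   0.6  49. ] z165 [437.8   8.1 165. ]
top green [290.94 237.36] [287 235   9   6  36] [433.9 -51.2  49. ] z165 [438.4 -38.  165. ]
((565.2100830078125, -21.78394317626953), (335.515625, 198.7158203125), 1.6941654682159424)
30 3404 ((538.9190673828125, -24.128028869628906), (280.08489990234375, 198.94976806640625), 0.4935157299041748)
140 3533 ((626.4888305664062, -24.032501220703125), (216.5870819091797, 185.13380432128906), 0.28197550773620605)
160 323 ((606.2393798828125, -24.262046813964844), (34.572174072265625, 87.08502960205078), 2.022583484649658)
```

View pics/ctop.png

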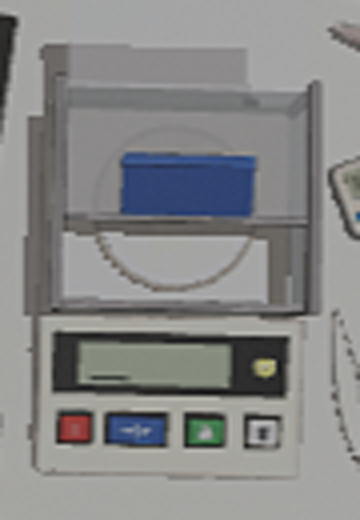

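View pics/cside.png

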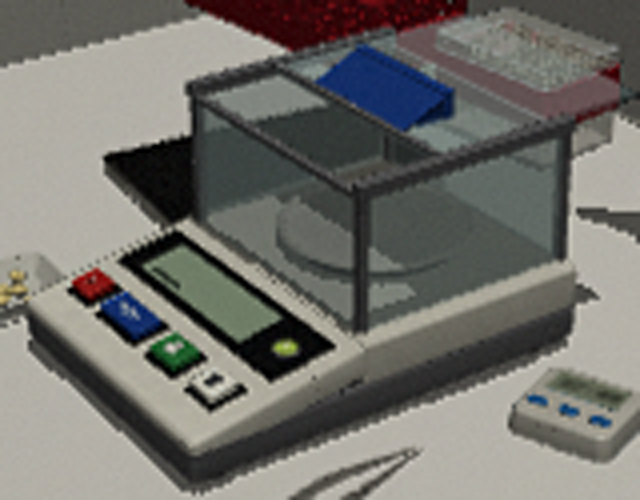

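The crops show the lid partly open, with its lip upright on the back side. The keys are clear and the balance is nearly square to the robot. The base depth rectangle and the keys agree: balance at about (539,-24), yaw about 0, lip back face at about x 624. I'll move behind the lip now.

```bash
cat > rob.py <<'E'
from station import arm
import numpy as np
from scipy.spatial.transform import Rotation as Ro
B=np.array([538.5,-25.0]); YAW=0.004
Rz=Ro.from_euler('z',YAW)
def W(x,y,z): return Rz.apply([x,y,z])+[*B,0]
def rot(tilt=0.):  # tilt: tool z leans to balance +x going down
    t=np.radians(tilt); z=np.array([np.sin(t),0,-np.cos(t)]); y=np.array([np.cos(t),0,np.sin(t)])
    return (Rz*Ro.from_matrix(np.column_stack([np.cross(y,z),y,z]))).as_rotvec()
def st(m=""):
    o=arm.observe(); print(m,round(o["time"],2),o["tcp_pos"].round(1),o["wrist_force"].round(2),round(o["opening"],1))
E
python3 - <<'E'
from rob import *
import cv2
for p,t in((W(135,0,250),0),(W(135,0,161),0),(W(30,0,161),0),(W(-120,24,130),10),(W(-106,24,45),10),(W(-106,-27,45),10)):
    print(arm.solve_ik(p,rot(t)))
arm.grip(0,20); st("grip")
arm.move_pose(W(135,0,250),rot()); st("above")
arm.servo_line(W(135,0,185),feed=120); arm.hold(.3); st("low")
for n in("side","top"):
    c=arm.camera(n); cv2.imwrite(f"pics/{n}1.png",c["frame"][:,:,::-1])
    if n=="side": a=c["frame"][80:305,200:400,::-1]
cv2.imwrite("pics/s1.png",cv2.resize(a,None,fx=2.6,fy=2.6,interpolation=cv2.INTER_CUBIC))
E
```

```text
[-1.32153989e-01  3.55750087e-01  1.20582604e-01  1.33562884e+00
  4.44089210e-16  1.43464234e+00]
[-1.32153989e-01  4.02385800e-01 -2.31732650e-03  1.16609320e+00
  4.44089210e-16  1.43464234e+00]
[-1.57328544e-01  2.24772095e-01 -2.46609717e-01  1.09941451e+00
  4.44089210e-16  1.40946778e+00]
[-0.18083168 -0.13511408 -0.71250685  0.8217849   0.03191867  1.38871054]
[-0.17399117  0.01959052 -0.79124155  0.58813435  0.03074975  1.39545375]
[-0.3049272   0.02728583 -0.78299539  0.59408915  0.05281999  1.26627563]
grip 0.87 [155.1 605.5 231.3] [ 0.77 -0.07 -0.18] 0.2
above 3.73 [673.4 -23.5 250. ] [-1.02 -0.23 -0.33] 0.1
low 4.72 [674.1 -24.5 186. ] [-0.91 -0.05 -0.45] 0.1
```

View pics/s1.png

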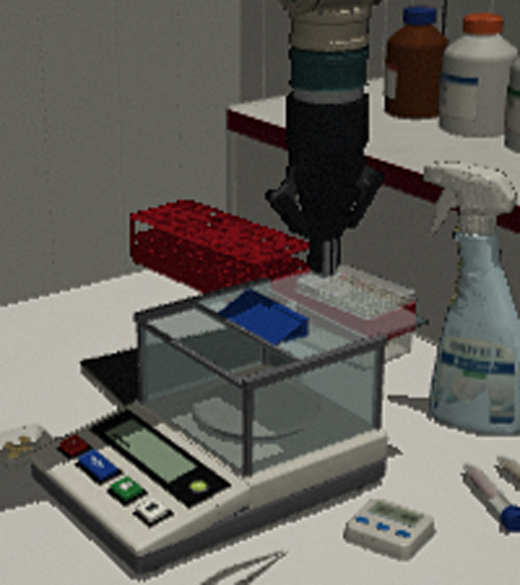

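The tip is at about full-image pixel (325,185), clear behind the lip. I'll descend with a force guard, then push.

Run:
```python
from rob import *
from vis import pix; import pickle
d=pickle.load(open("cam0.pkl","rb"))
print("pred tip px",pix(d["side"],np.array([674.1,-24.5,186])))
h=arm.servo_line(W(135,0,161),feed=40,force_limit=3); st(f"down {h}")
if not h:
    arm.hold(.2)
    h=arm.servo_line(W(60,0,161),feed=35,force_limit=4); st(f"push1 {h}")
```

```text
pred tip px [324.0193589  184.93139365]
down False 5.58 [673.6 -24.5 161. ] [-0.83 -1.11 -0.28] 0.2
push1 False 8.07 [598.6 -24.8 161.1] [-0.42 -0.76  0.99] -0.1
```

Run:
```python
from rob import *
import cv2
h=arm.servo_line(W(18,0,161),feed=25,force_limit=5); st(f"push2 {h}")
arm.hold(.3); st()
c=arm.camera("side"); a=c["frame"][150:305,200:370,::-1]
cv2.imwrite("pics/s2.png",cv2.resize(a,None,fx=3.5,fy=3.5,interpolation=cv2.INTER_CUBIC))
```

```text
push2 True 9.11 [573.9 -24.9 161.2] [ 2.22 -0.32  0.9 ] -0.4
 9.41 [574. -25. 161.] [0.82 0.04 1.29] -0.1
```

View pics/s2.png

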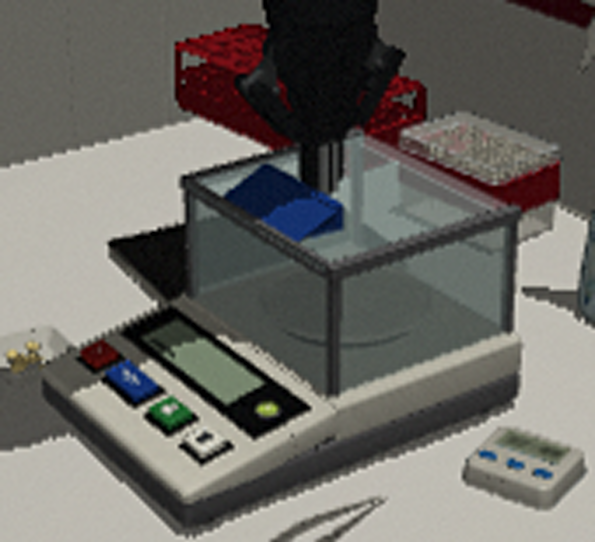

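The glass top looks shut, with its front bar on the rim. I'll confirm with one more gentle nudge and watch where it stops.

Run:
```python
from rob import *
p=arm.observe()["tcp_pos"]
h=arm.servo_line(p+[4,0,0],feed=30); arm.hold(.3); st("back")
for i in range(2):
    p=arm.observe()["tcp_pos"]
    h=arm.servo_line(np.array([560,p[1],161]),feed=15,force_limit=5.5); st(f"nudge {h}")
    if i==0: 
        arm.servo_line(np.array([578,p[1],161]),feed=30); arm.hold(.2)
arm.hold(.2); st()
```

```text
back 10.04 [577.7 -25.  160.8] [-0.4  -0.73  0.39] -0.1
nudge True 10.63 [573.9 -25.1 161.3] [ 1.43 -0.89  2.  ] -0.2
nudge True 11.73 [573.9 -25.1 161.3] [ 2.01 -0.23  1.97] 0.1
 11.93 [574.  -25.  161.1] [2.12 0.07 3.02] 0.1
```

Three stops, all at x 573.9, so the lid is on its stop. Next I'll retreat, check the scene, and go to the zero key.

```bash
sed -i 's/^B=.*/B=np.array([539.0,-24.3])/' rob.py
python3 - <<'E'
from rob import *
from vis import *
p=arm.observe()["tcp_pos"]
arm.servo_line(p+[15,0,0],feed=60); arm.servo_line(p+[15,0,70],feed=120)
n=np.array([-np.sin(np.radians(10)),0,np.cos(np.radians(10))]); k=np.array([-106,24,49.])
arm.move_pose(W(*(k+n*130)),rot(10)); st("high")
arm.servo_line(W(*(k+n*25)),feed=120); arm.hold(.2); st("over")
for m in("side","top"):
    c=arm.camera(m)
    for q in("blue","green"): print(m,q,[(b[0].round(1).tolist(),int(b[1][4])) for b in blobs(c,*COL[q],ROI[m])])
    if m=="side": cv2.imwrite("pics/s3.png",cv2.resize(c["frame"][150:305,190:370,::-1],None,fx=3.5,fy=3.5,interpolation=cv2.INTER_CUBIC))
print("tip px",pix(c,arm.observe()["tcp_pos"]))
E
```

```text
Traceback (most recent call last):
  File "rob.py", line 5, in <module>
    Rz=Ro.from_euler('z',YAW)
                         ^^^
NameError: name 'YAW' is not defined
```

```bash
sed -i 's/^B=.*/B=np.array([539.0,-24.3]); YAW=0.004/' rob.py
python3 - <<'E'
from rob import *
from vis import *
p=arm.observe()["tcp_pos"]
arm.servo_line(p+[15,0,0],feed=60); arm.servo_line(p+[15,0,70],feed=120)
n=np.array([-np.sin(np.radians(10)),0,np.cos(np.radians(10))]); k=np.array([-106,24,49.])
arm.move_pose(W(*(k+n*130)),rot(10)); st("high")
arm.servo_line(W(*(k+n*25)),feed=120); arm.hold(.2); st("over")
for m in("side","top"):
    c=arm.camera(m)
    for q in("blue","green"): print(m,q,[(b[0].round(1).tolist(),int(b[1][4])) for b in blobs(c,*COL[q],ROI[m])])
    if m=="side": cv2.imwrite("pics/s3.png",cv2.resize(c["frame"][150:305,190:370,::-1],None,fx=3.5,fy=3.5,interpolation=cv2.INTER_CUBIC))
E
```

```text
high 13.86 [411.4  -1.1 177.5] [ 0.78 -0.41  1.33] 0.3
over 15.08 [429.3  -0.9  74.4] [-0.64 -0.95  0.35] 0.0
side blue [([281.4, 207.7], 420), ([234.8, 254.9], 8), ([238.5, 259.9], 57), ([354.8, 284.9], 8)]
side green [([248.6, 267.9], 52)]
top blue [([285.9, 198.0], 484), ([268.9, 235.7], 10)]
top green [([291.2, 237.1], 34)]
```

View pics/s3.png

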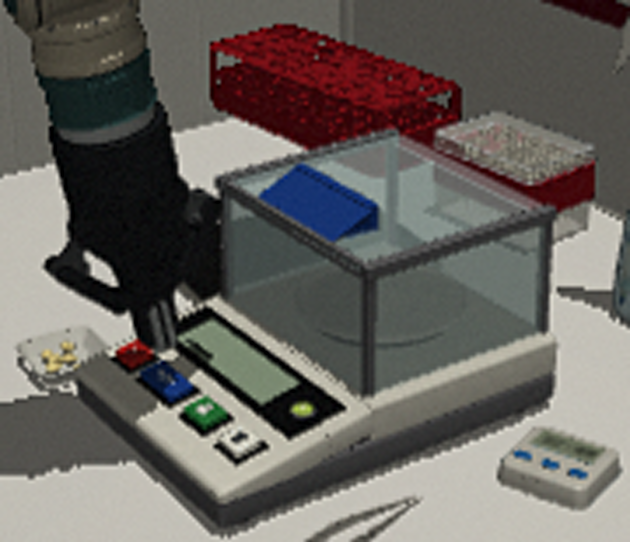

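The balance has not moved (green key centroid unchanged) and the lid is shut. The tip is over the zero key, so I'll press it.

```bash
cat > press.py <<'E'
from rob import *
n=np.array([-np.sin(np.radians(10)),0,np.cos(np.radians(10))])
def press(k):
    k=np.array(k,float)
    arm.servo_line(W(*(k+n*8)),feed=60); arm.hold(.3); st("pre"); p0=arm.observe()["tcp_pos"]
    h=arm.servo_line(W(*(k-n*8)),feed=14,force_limit=6.5); st(f"hit {h}")
    p=arm.observe()["tcp_pos"]; print("depth below nominal top",((W(*k)-p)@Rz.apply(n)).round(2))
    arm.hold(.25); st("held"); 
    arm.servo_line(W(*(k+n*25)),feed=60); arm.hold(.2); st("up")
E
python3 -c "
from press import *
press([-106,24,49])"
```

```text
pre 15.92 [431.8  -0.8  57.1] [-0.31  0.01 -0.21] 0.2
hit True 16.74 [433.6  -0.7  45.3] [-1.98  0.57  4.21] -0.1
depth below nominal top 3.75
held 16.99 [433.6  -0.7  45.3] [-1.13 -0.39  5.64] -0.2
up 17.82 [428.1  -0.7  73.1] [ 0.11 -0.08  0.83] -0.3
```

Zero was fully down: 3.75 mm at 5.6 N. Now the calibrate key.

Run:
```python
from press import *
from vis import *
k=np.array([-106,-27,49.])
arm.servo_line(W(*(k+n*25)),feed=80)
press(k)
arm.servo_line(W(*(k+n*150)),feed=150)
arm.move_j([0.6,-0.13,-0.71,0.82,0.03,1.39]); arm.hold(.3); st("away")
for m in("side","top"):
    c=arm.camera(m)
    for q in("blue","green"): print(m,q,[(b[0].round(1).tolist(),int(b[1][4])) for b in blobs(c,*COL[q],ROI[m])])
    cv2.imwrite(f"pics/{m}4.png",c["frame"][:,:,::-1])
```

```text
pre 19.34 [432.  -51.8  57.2] [-0.84  0.68 -0.08] 0.0
hit True 20.17 [433.8 -51.7  45.3] [-0.37  0.02  5.26] -0.1
depth below nominal top 3.77
held 20.42 [433.8 -51.7  45.3] [-2.33 -0.23  5.37] -0.3
up 21.25 [428.3 -51.6  73.1] [0.01 0.35 0.47] 0.0
away 23.9 [300.6 293.6 129.4] [-0.85  0.36 -0.39] -0.2
side blue [([281.3, 207.6], 418), ([237.5, 258.5], 81), ([354.8, 284.9], 8)]
side green [([248.6, 267.9], 52)]
top blue [([285.9, 198.0], 483), ([273.6, 237.1], 73)]
top green [([290.9, 237.3], 37)]
```

View pics/side4.png

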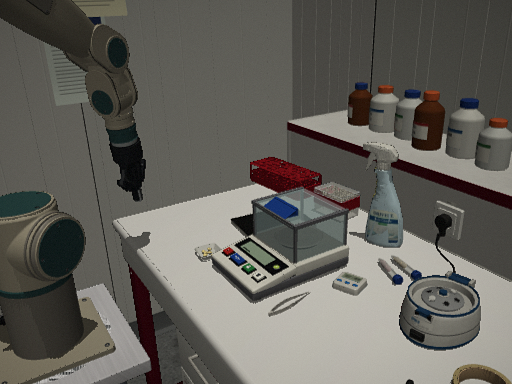

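The lid is shut with its lip at (281,208), and both keys are back up at (237.5,258.5) and (248.6,267.9), the same pixels as before. The other objects are in place and the arm is clear.

```bash
python3 -c "
from station import arm
print(arm.job_done())"
```

```text
the job is handed in; nothing more can be done
None
```

I handed the job in at about 24 s: the glass top is shut against its stop, and the zero key then the calibrate key were each pressed about 3.8 mm down (about 5.5 N) and came back up. The balance did not move in the camera views, the bystanders look undisturbed, and the arm is clear.

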